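# Clip a reaction plate for travel, draw it out of the reader and free it

## Task

The reaction plate lies loose in the carriage of the small plate reader. Swing the spring clip round its pivot screw onto the plate's near edge until you feel it press against its hidden stop, pushing no more than a few newtons harder than the sliding took; then draw the carriage all the way out towards you by its pull tab with the plate held, and finally swing the clip right back clear of the plate, so that it lies along the plate's near edge and the plate rests free in its pocket. Be gentle with clip, stop and plate, and leave the things round the reader where they stand.

Things in the scene. Friction and masses are not known exactly. Their poses are not given: they have to be found in the camera images.
- stage: the reader: a grey base plate 275 x 196 mm, 8 mm thick, fixed to the desk, with a low white bridge (top 62 mm above the desk, underside 40 mm) across its far end, at x = +15 to +69 mm. Origin on the desk, below the middle of the plate pocket when the carriage is in. +x points away from the robot side, into the reader; the carriage draws out along -x; +y to the left, z up
- carriage (a joint): how far the carriage (aluminium tray) has been drawn out along the stage's -x: 0 is in (as at the start), 0.050 is fully out against its end stop. About 3 N of friction; it stays where it is left
- pull_tab (a point): centre of the carriage's pull tab, an upright steel tab at the carriage's front left corner: 8 mm thick along the stage's x, 34 mm wide along y, standing 29 mm above the deck (deck 22 mm, tab top 51 mm above the desk). The point is 37 mm above the desk. Behind it is the open deck over which the clear clip's toe lies; with the clip on the plate there are 50 mm free behind the tab
- pocket (a point): middle of the carriage's shallow pocket for the plate (axes as the stage's), 22 mm above the desk, which is where the plate's centre lies at rest. The pocket is 115 x 83 mm with a rim 3 mm high
- plate_center (a point): centre of the 12-well reaction plate, 112 mm (x) x 80 mm (y) x 6 mm, 45 g, loose in the pocket with about 1.5 mm of play; its top stands 25 mm above the desk, 3 mm above the rim. z is up when level
- plate: the same plate; origin at the centre of its underside
- clip_swing (a joint): angle of the spring clip about the upright pivot screw, rad. 0: the arm points to the stage's +y, along the plate's near edge, clear of it (start: -0.1 to 0.15). Grows clockwise from above, onto the plate: the arm points to (sin a, cos a) in the stage frame. The toe meets the plate's edge at about 0.42 and lies on its top from 0.6. Friction holds the clip where it is left
- pivot (a point): axis of the pivot screw, at the height of the clip's leaf (32 mm above the desk), 88 mm before the pocket's middle (-x) and 25 mm to its right (-y); the screw's head is 18 mm wide, top 41 mm above the desk
- clip_knob (a point): centre of the upright black finger knob on the clip, by which it is swung: 12 mm diameter, from 32 to 59 mm above the desk (the point is at 48 mm), 40 mm from the pivot axis. It can be pushed from either side, straddled or pinched from above
- clip_toe (a point): middle of the underside of the clip's toe, 62 mm from the pivot axis. The toe is a round steel foot 21 mm in diameter, 5 mm thick, dished upward all round (16 mm radius of curvature below) so that it rides up onto the plate from any side. At rest its underside is 23 mm above the desk, 2 mm below the plate's top; it yields upward against 1.5 N preload plus about 0.5 N per mm
- clip: the spring clip: a steel leaf 14 mm wide, 72 mm from pivot to toe end, with knob, toe and a hidden tail pin. Origin on the pivot axis, 30 mm above the desk; +y along the arm, z up. It presses on the plate with about 2.5 N. Climbing the edge takes 3 to 6 N at the knob, sliding on the plate 2 to 3 N. Never press it on the plate with more than 15 N
- hub: round dark hub under the clip, 44 mm diameter, 22 to 30 mm above the desk. In it is the hidden rubber-cushioned stop, met at a clip angle between 0.72 and 1.27: different every time, to be felt. Past it the push at the knob rises 3 to 4 N per mm of knob travel. 3 N over the sliding drag, kept for 0.2 s, counts as met; 10 N over it damages the stop
- timer: red and white clockwork timer, 68 mm across, 47 mm tall, a bystander on the desk beside the reader; origin at the centre of its underside
- tally: round grey hand tally counter, 58 mm, 26 mm tall, a bystander on the desk beside the reader; origin at the centre of its underside
- vial: small glass sample vial, 14 mm diameter, 42 mm tall, standing, a bystander on the desk beside the reader; origin at the centre of its underside
- cap: loose tube cap, 17 mm diameter, 20 mm tall, standing, a bystander on the desk beside the reader; origin at the centre of its underside

How it is judged (in metres and radians):
On the way, in this order (a step that is already met when the one before it is completed fails the run):
1. the clip lies on the plate and is pressed against its hidden stop (at least 6 N at the stop's small radius, about 2.5 N at the knob), the carriage still in (value of joint clip_swing above 0.65 rad and contact force between clip and plate above 0.5 N and contact force between clip and hub above 6 N and value of joint carriage below 0.012 m), for 0.2 s.
2. the carriage is fully drawn out (46 mm or more) with the clip still on the plate (value of joint carriage above 0.046 m and value of joint clip_swing above 0.6 rad and contact force between clip and plate above 0.5 N), for 0.2 s.
3. the clip is swung back clear of the plate (value of joint clip_swing below 0.2 rad and contact force between clip and plate below 0.05 N), for 0.2 s.
At the end, for the whole second after the job is handed in: the carriage is fully out (46 of 50 mm or more), the clip is swung back clear (angle under 0.2 rad) and does not touch the plate, and the plate lies at rest and level in its pocket (within 8 mm of its middle, not lifted by 3 mm) (all of step 3 and value of joint carriage above 0.046 m and horizontal distance between plate_center and pocket below 0.008 m and z of plate_center in the frame of pocket below 0.003 m and angle between plate_center's own z axis and vertical below 0.06 rad and linear speed of plate below 0.02 m/s).
It fails at once if the clip's hidden stop is overloaded (more than 26 N at the stop, about 10 N at the knob) (contact force between clip and hub above 26 N).
It fails at once if the plate is pressed with more than 15 N, by the clip or by the robot (contact force between any of clip, the fingers and plate above 15 N).
It fails at once if the plate leaves its pocket (horizontal distance between plate_center and pocket above 0.008 m or z of plate_center in the frame of pocket above 0.003 m or angle between plate_center's own z axis and vertical above 0.06 rad).
It fails at once if the carriage is drawn while the clip is off the plate (value of joint carriage between 0.02 and 0.044 m and value of joint clip_swing below 0.45 rad).
It fails at once if a bystander is moved by more than 20 mm (distance of any of timer, tally, vial, cap from where it was at the start of the episode above 0.02 m).
It also fails if it takes over 72 s, if anything falls off the work surface, if the arm or the gripper's body presses on something with over 40 N, if the wrist force passes 120 N, or if a joint passes its speed limit or range.

## Robot

A 6-joint arm with a two-finger parallel gripper is mounted at the origin on a cart in front of the work surface, level with it; the furniture and walls round the work are solid. World frame = base frame: x ahead of the robot, y to its left, z up, the work surface at z = 0. Lengths are in m, angles in degrees, forces in N, time in s.
With the tool pointing down it reaches from about 0.4 to 0.825 m from the base axis. Payload 7 kg.
Tool frame: the origin (TCP) lies between the finger pads; the fingertips stand 8 mm ahead of it and the grasp point (between the pads) lies 11 mm behind it (tip_reach is the distance from the TCP to the fingertips, in m); z points along the fingers, y is the direction in which the jaws open and shut (so a half turn about z gives the same grasp; the last joint's range is limited). The gripper opens to 88 mm and grips with 3 to 60 N. Pads are 19 mm wide; open, the fingers measure 130 mm over their backs; the gripper's body (78 mm by 193 mm) begins 47 mm behind the grasp point.
Start: joints at [81.939, 20.546, 0.682, 0, -70.136, -16.507], TCP at [0.281, 0.614, 0.235] pointing down, gripper open.
Joint ranges: [-176.03, 176.03], [-82.01, 121.73], [-58.28, 71.71], [-173.87, 95.51], [-174.79, -0.11], [-173.66, 173.66]. Speed limits (degrees/s): [136.94, 136.94, 172.46, 180, 180, 180].

## Interface

Orientations are given as [roll, pitch, yaw] about the fixed x, y, z axes, in that order (R = Rz(yaw) Ry(pitch) Rx(roll)).
In Python, from cell import * gives the robot as it stands. Calls block until the motion is done:
- goto(position, orientation): joint-space move of the TCP to a pose.
- movel(position, vel=0.15, attitude=None): straight line of the TCP; attitude=None keeps the orientation; vel is the mean speed in m/s.
- movej(angles): joint-space move.
- open_gripper() and clamp(): open the fingers fully, or close them until they stop; the grip force is fixed at half the most.
- wait(seconds).
- solve_ik(position, orientation): joint angles nearest the present ones, or None.
- state(): the state.
- get_image(name): name is "side" or "top"; returns a dict with "image" (384x512x3 uint8, red, green, blue), "range_z" (384x512 float32, m along the optical axis (not along the pixel's ray), 0 where there is no reading), "camera_matrix" (3x3 intrinsics, pixels), "extrinsics" (4x4, takes a point from camera to world coordinates). Camera axes: x right, y up, looking along -z (the intrinsics and any distortion apply to the point x, -y, -z); pixel columns grow to the right and rows downward; lengths in m; the calibration is good to about 2 mm. A picture is of the moment at which its call begins.
A pose or a line that the arm cannot do raises IKError and nothing moves.
- job_done(): hands the job in, once; it reports no verdict.
Trained networks look in a picture, given as the dict that the camera call returned (one of the last four; its "shot" number tells which), for a name from the list of things; names that differ only in an ending like _2 or _b are one class to them, and where a whole thing is asked for, a point or a joint stands for the part that bears it (a point fixed in the world has none). Each returns a list of dicts, best first, with "p" (0 to 1); they miss things now and then, are a little off and sometimes report something else, mostly with a low value. They report only what shows in the picture. A call takes as long as a camera call.
- regions_of(picture, label): "mask" (384x512 bool, what is visible of it).
- landmark_of(picture, label): "at" ([x, y, z] in m, in the coordinates of the camera as it stood for that picture, good to about 4 mm: a listed point, or the origin of a listed thing).
The state is a dict: "t": time; "joint_positions": joint angles; "joint_velocities": joint speeds; "joint_efforts": joint torques, N m; "tcp_pos": TCP position; "tcp_rot": TCP orientation; "ft_force": force on the tool from outside, world axes, zero at the start; "wrist_torque": the same for the moment, N m; "grip_width": finger opening in m.
Only numpy, scipy, OpenCV 4.12 (cv2) and the standard library are available. Lean on these libraries where they do the work, as an engineer would, in place of code of your own. Each camera call takes 0.05 s, during which the arm holds its last target. There are 200 camera calls.

## Working session

There is one attempt and no reset: what is moved stays moved. The work goes in short steps, each a Python script; the robot and the scene stay as the last script left them, time stands still between calls to the robot, and variables do not carry over. Pictures are saved under pics/ and viewed, about 8 in all and at most 12, crops included, and the job is handed in when it is done.

```bash
ls; mkdir -p pics
cat > h.py <<'E'
from cell import *
import numpy as np, cv2
def W(pic,p): return (np.array(pic["extrinsics"])@np.r_[p,1])[:3]
def save(pic,n): cv2.imwrite('pics/'+n,cv2.cvtColor(pic["image"],cv2.COLOR_RGB2BGR))
E
python3 - <<'E'
from h import *
a=get_image("top");b=get_image("side")
cv2.imwrite('pics/a.png',cv2.cvtColor(np.vstack([a["image"],b["image"]]),cv2.COLOR_RGB2BGR)[:, :])
for n,p in(("top",a),("side",b)):
  for l in["stage","pull_tab","pocket","plate_center","pivot","clip_knob","clip_toe","timer","tally","vial","cap"]:
    r=landmark_of(p,l)
    if r: print(n,l,round(r[0]["p"],2),W(p,r[0]["at"]).round(4))
print(state())
E
```

```text
pics
top stage 0.68 [ 0.6101  0.1216 -0.0012]
top pull_tab 0.84 [0.4926 0.1792 0.0356]
top plate_center 0.83 [0.6106 0.1199 0.0217]
top pivot 0.62 [0.5262 0.0973 0.0363]
top clip_knob 0.78 [0.5267 0.1385 0.044 ]
top clip_toe 0.69 [0.538  0.1648 0.021 ]
top timer 0.7 [ 0.4579 -0.0102 -0.0042]
top tally 0.75 [0.5238 0.2681 0.0007]
top vial 0.55 [ 0.6175  0.2358 -0.0051]
top cap 0.57 [ 4.566e-01  2.660e-01 -4.000e-04]
side stage 0.91 [0.6139 0.1213 0.0008]
side pull_tab 0.97 [0.4964 0.1817 0.0332]
side pocket 0.93 [0.611  0.1171 0.0206]
side plate_center 0.61 [0.6115 0.116  0.0201]
side pivot 0.83 [0.5234 0.1038 0.0308]
side clip_knob 0.66 [ 0.5216  0.2648 -0.0025]
side clip_toe 0.48 [0.5363 0.1668 0.0264]
side timer 0.81 [ 0.4594 -0.0076  0.0017]
side tally 0.9 [ 5.26e-01  2.67e-01 -5.00e-04]
side vial 0.49 [ 0.6163  0.235  -0.0015]
side cap 0.55 [0.4543 0.2674 0.0021]
{'t': 1.2, 'joint_positions': array([ 8.19389057e+01,  2.05478029e+01,  6.84054623e-01,  1.31993405e-03,
       -7.01379909e+01, -1.65087258e+01]), 'joint_velocities': array([-0.03626266,  0.07377121, -0.09020771, -0.03200505,  0.01203008,
        0.02967394]), 'joint_efforts': array([ 3.91925296e-04, -5.82397771e+01,  2.93309623e+01,  7.00273365e+00,
        1.26594285e-02, -2.48576600e-05]), 'tcp_pos': array([0.28066368, 0.61387085, 0.23456505]), 'tcp_rot': array([ 1.79998685e+02, -1.68443250e-03, -2.45693716e+01]), 'ft_force': array([-0.4246975 , -0.11095244, -0.43833748]), 'wrist_torque': array([ 0.00454617,  0.06201959, -0.00124177]), 'grip_width': 0.08706066755450573}
```

View pics/a.png

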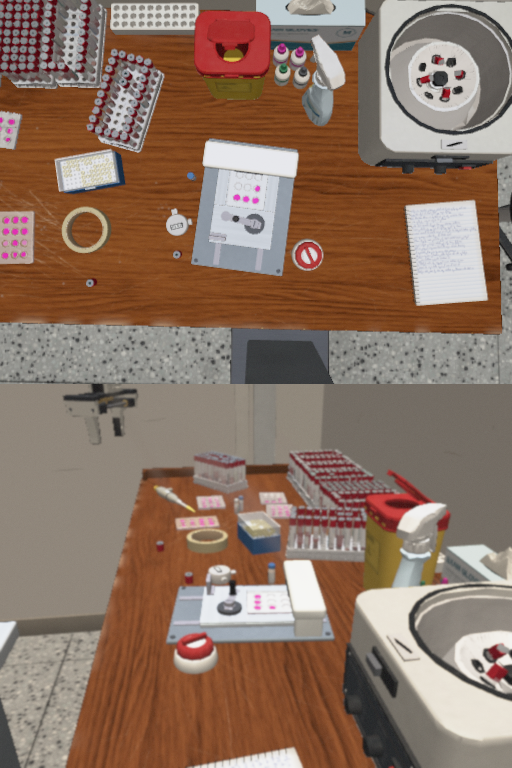

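Run:
```python
from h import *
for n in("top","side"):
  p=get_image(n);K=np.array(p["camera_matrix"]);E=np.array(p["extrinsics"])
  print(n,E[:3,3].round(3))
  v,u=np.mgrid[:384,:512];z=p["range_z"]
  P=np.stack([(u-K[0,2])/K[0,0]*z,-(v-K[1,2])/K[1,1]*z,-z],-1)@E[:3,:3].T+E[:3,3]
  for l in["clip_knob","pull_tab","plate","stage","clip"]:
    for r in regions_of(p,l)[:1]:
      m=r["mask"]&(z>0);Q=P[m]
      print(l,round(r["p"],2),m.sum(),np.percentile(Q,[2,50,98],axis=0).round(4).tolist())
      if l in("clip_knob","clip"): T=Q[Q[:,2]>.052]; print(" knobtop",len(T),T.mean(0) if len(T) else 0)
      if l=="pull_tab": T=Q[Q[:,2]>.047]; print(" tabtop",len(T),T.mean(0),T.min(0),T.max(0))
      if l in("plate","stage"):
        c=np.argwhere(m)[:,::-1]; T=Q[np.abs(Q[:,2]-(.025 if l=="plate" else .008))<.004][:,:2]
        print(" rect",cv2.minAreaRect(T.astype(np.float32)*1000))
```

```text
top [0.509 0.104 0.894]
clip_knob 0.5 244 [[0.5208, 0.1142, 0.0199], [0.5322, 0.1443, 0.029], [0.5474, 0.1714, 0.0592]]
 knobtop 29 [0.53127007 0.14292883 0.05789935]
pull_tab 0.72 3209 [[0.4768, 0.0609, 0.0178], [0.5299, 0.1306, 0.0216], [0.624, 0.1912, 0.0498]]
 tabtop 96 [0.50570794 0.16649655 0.05234335] [0.48679919 0.06268969 0.04715289] [0.62192945 0.19667153 0.06009653]
plate 0.85 1271 [[0.5566, 0.0839, 0.019], [0.5916, 0.1218, 0.0236], [0.6273, 0.1596, 0.0273]]
 rect ((591.9713745117188, 121.37052917480469), (78.26020050048828, 74.09140014648438), 83.58898162841797)
stage 0.94 10235 [[0.4275, 0.0291, 0.0044], [0.5425, 0.1271, 0.0199], [0.6846, 0.2228, 0.0633]]
 rect ((559.8082885742188, 125.49867248535156), (195.78041076660156, 274.6564636230469), 83.76921844482422)
clip 0.48 236 [[0.5184, 0.0932, 0.0226], [0.5306, 0.1404, 0.03], [0.5449, 0.1719, 0.0592]]
 knobtop 29 [0.53127007 0.14292883 0.05789935]
side [ 0.464 -0.642  0.448]
clip_knob 0.73 99 [[0.5251, 0.131, 0.0265], [0.5308, 0.1375, 0.0411], [0.5404, 0.1634, 0.0584]]
 knobtop 20 [0.53046832 0.13792687 0.05558593]
pull_tab 0.73 2802 [[0.4732, 0.0537, 0.0076], [0.5275, 0.0946, 0.0212], [0.6221, 0.1891, 0.0497]]
 tabtop 86 [0.51443265 0.1532792  0.05196165] [0.48584505 0.13365426 0.04715922] [0.53652938 0.19049543 0.05855286]
plate 0.73 952 [[0.5566, 0.0784, 0.02], [0.5921, 0.1147, 0.0237], [0.6286, 0.1582, 0.0258]]
 rect ((592.9521484375, 118.30886840820312), (85.6796875, 74.34210968017578), 84.62909698486328)
stage 0.75 8562 [[0.4242, 0.0166, 0.0], [0.5535, 0.0729, 0.0203], [0.6789, 0.2203, 0.0618]]
 rect ((558.6002807617188, 123.70250701904297), (201.4013671875, 274.7875671386719), 84.01224517822266)
clip 0.69 262 [[0.5132, 0.0906, 0.0209], [0.527, 0.1352, 0.036], [0.542, 0.1662, 0.0583]]
 knobtop 27 [0.52982778 0.13824563 0.05579658]
```

The picture matches the networks: the reader is centred near (245, 205) in the top view, yaw about -6.2°, with the knob and clip near (235, 218) and the tab near (217, 238). The rough stage origin is (0.611, 0.119). The clip angle is about 0.15. I'll push the knob with closed fingers.

```bash
cat >> h.py <<'E'
YAW=-6.2; O=np.array([.6115,.1185]); PIV=np.array([-.088,-.025])
_c,_s=np.cos(np.radians(YAW)),np.sin(np.radians(YAW)); R=np.array([[_c,-_s],[_s,_c]])
def S2W(p,z): return np.r_[O+R@np.array(p),z]
def W2S(p): return R.T@(np.array(p)[:2]-O)
def arc(a,off,draw=0,r=.036,z=.051):
    "tool pose at radius r of clip angle a, finger centre off ahead (+) of the arm line"
    u=np.array([np.sin(a),np.cos(a)]);t=np.array([np.cos(a),-np.sin(a)])
    return S2W(PIV-[draw,0]+r*u+off*t,z),[180,0,YAW-np.degrees(a)]
def tang(a): return R@np.array([np.cos(a),-np.sin(a)])
def F(n=3):
    f=[]
    for _ in range(n): f.append(state()["ft_force"]); wait(.01)
    return np.mean(f,0)
E
python3 - <<'E'
from h import *
print(W2S([.5305,.1405]),W2S([.494,.180]))
for a in(.1,.7,1.3): print(solve_ik(*arc(a,-.02)))
clamp()
p,o=arc(.12,-.0225)
goto([p[0],p[1],.14],o); print(state()["t"],F())
movel(p,.1); s=state();print(s["t"],s["tcp_pos"],s["tcp_rot"],s["grip_width"],F())
b=get_image("side");t=get_image("top")
cv2.imwrite('pics/b.png',cv2.cvtColor(np.hstack([cv2.resize(b["image"][170:270,150:350],None,fx=2,fy=2,interpolation=2),cv2.resize(t["image"][130:280,180:310],None,fx=2.6,fy=2.6,interpolation=2)[:200]]) if 0 else cv2.resize(np.vstack([b["image"][150:270,150:330],t["image"][140:280,160:340]]),None,fx=2.2,fy=2.2),cv2.COLOR_RGB2BGR))
E
```

```text
[-0.08290221  0.01312337] [-0.1234547   0.04845036]
[ 3.69039105e+01  1.81984083e+01 -3.06856923e+01  2.54444375e-14
 -4.11158993e+01  4.11665115e+01]
[ 35.27559635  20.02049816 -27.69997317   0.         -42.27952867
   8.41735799]
[ 32.81086182  21.26217998 -25.62070059   0.         -43.11711942
 -23.49537518]
5.1417 [ 0.20987306  0.04392487 -0.14720452]
6.2083 [0.50793688 0.14356639 0.05150027] [-1.79967307e+02 -3.74099657e-02 -1.30646318e+01] 0.0005023581572751719 [-0.13708668  0.17512268  0.50976354]
```

View pics/b.png

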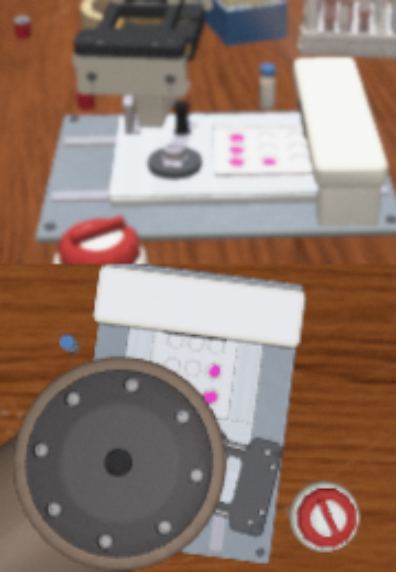

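The side view shows the closed fingers at (152, 105), standing between the tab (130, 112) and the knob (182, 118) without touching either. Next I push in small steps and watch the force.

```bash
cat > push.py <<'E'
from h import *
# sweep at offset -.0155 (finger half 9.5 + knob 6); a is nominal
f0=F(10); t0=state()["t"]; log=[]; a=.02; drag=[]; over=0
while a<1.42:
    p,o=arc(a,-.0155); movel(p,.03,o)
    f=-np.dot((F(2)-f0)[:2],tang(a)); log.append((a,f)); 
    if .70<a<.76: drag.append(f)
    d=np.median(drag) if drag else 3.
    lim=9 if a<.7 else d+3.6
    if f>lim: print("stop",a,f,d); break
    a+=.025 if a<.6 else .012
for l in log[::2]: print("%.3f %.2f"%l,end="; ")
print(log[-4:])
g=[-np.dot((F(2)-f0)[:2],tang(a)) for _ in range(12)]
s=state();print(np.round(g,2),s["t"]-t0,s["t"],W2S(s["tcp_pos"]),F()-f0)
E
python3 push.py
```

```text
stop 1.0520000000000005 6.592804709396691 2.7669554139885455
0.020 0.90; 0.070 -0.46; 0.120 0.18; 0.170 0.65; 0.220 0.66; 0.270 0.72; 0.320 -0.04; 0.370 1.03; 0.420 4.26; 0.470 3.74; 0.520 4.80; 0.570 2.05; 0.620 2.00; 0.644 1.67; 0.668 2.85; 0.692 2.87; 0.716 2.16; 0.740 2.77; 0.764 2.21; 0.788 2.79; 0.812 2.06; 0.836 2.59; 0.860 2.17; 0.884 2.23; 0.908 3.26; 0.932 1.90; 0.956 1.92; 0.980 2.64; 1.004 3.75; 1.028 5.01; 1.052 6.59; [(1.0160000000000005, np.float64(3.9289956653249933)), (1.0280000000000005, np.float64(5.010049242969207)), (1.0400000000000005, np.float64(5.77285482823196)), (1.0520000000000005, np.float64(6.592804709396691))]
[6.24 6.55 6.63 6.22 6.37 7.49 6.57 6.73 6.22 6.25 6.68 6.04] 16.5 22.9167 [-0.0645795   0.00654335] [-4.78856323  4.61594739  2.74701256]
```

The clip is about 4 N over the sliding drag (2.4 N) and was held for more than 0.2 s. Next: back off and draw the carriage.

Run:
```python
from h import *
p,o=arc(1.052,-.0255); movel(p,.08); print(state()["t"],F())
movel(np.r_[p[:2],.09],.15)
q=S2W([-.099,.048],.09); goto(q,[180,0,YAW])
q=S2W([-.099,.048],.040); movel(q,.12); f0=F(6); print(state()["t"],f0)
ax=R@np.array([1,0]); x=-.099; log=[]; con=None
while x>-.178:
    x-=.0015 if con is None or con-x>.044 else .006
    movel(S2W([x,.048],.040),.06 if con and con-x<.044 else .03); f=np.dot((F(2)-f0)[:2],ax); log.append((round(x,4),round(f,2)))
    if con is None and f>1.8: con=x
    if f>9: break
print(con,log); s=state(); print(s["t"],F()-f0,W2S(s["tcp_pos"]))
```

```text
23.2167 [-0.11514928 -0.05922891 -0.28204572]
25.1833 [0.18161217 0.05056455 0.02665578]
-0.11400000000000002 [(-0.1005, np.float64(0.26)), (-0.102, np.float64(-0.0)), (-0.1035, np.float64(-0.12)), (-0.105, np.float64(-0.45)), (-0.1065, np.float64(-0.41)), (-0.108, np.float64(-0.33)), (-0.1095, np.float64(0.17)), (-0.111, np.float64(0.14)), (-0.1125, np.float64(0.39)), (-0.114, np.float64(1.9)), (-0.12, np.float64(0.15)), (-0.126, np.float64(-0.12)), (-0.132, np.float64(-0.41)), (-0.138, np.float64(-1.05)), (-0.144, np.float64(0.01)), (-0.15, np.float64(0.21)), (-0.156, np.float64(-0.57)), (-0.162, np.float64(0.06)), (-0.1635, np.float64(9.33))]
30.35 [ 8.12821708 -3.88212806 -4.46317302] [-0.16234793  0.04817922]
```

Run:
```python
from h import *
movel(S2W([-.156,.048],.040),.08); movel(S2W([-.156,.048],.10),.15)
p,o=arc(1.03,.026,.05); goto(np.r_[p[:2],.12],o)
b=get_image("side")
for l in["pull_tab","clip_knob","pivot","plate_center","clip_toe"]:
    r=landmark_of(b,l)
    if r: w=W(b,r[0]["at"]);print(l,round(r[0]["p"],2),W2S(w).round(4),w[2].round(3))
cv2.imwrite('pics/c.png',cv2.cvtColor(cv2.resize(b["image"][150:270,130:350],None,fx=3,fy=3),cv2.COLOR_RGB2BGR)); print(state()["t"])
```

```text
pull_tab 0.59 [-0.1763  0.0462] 0.038
clip_knob 0.81 [-0.1028 -0.0047] 0.048
plate_center 0.77 [-0.0472 -0.0028] 0.023
clip_toe 0.53 [-0.0849  0.008 ] 0.024
32.275
```

View pics/c.png

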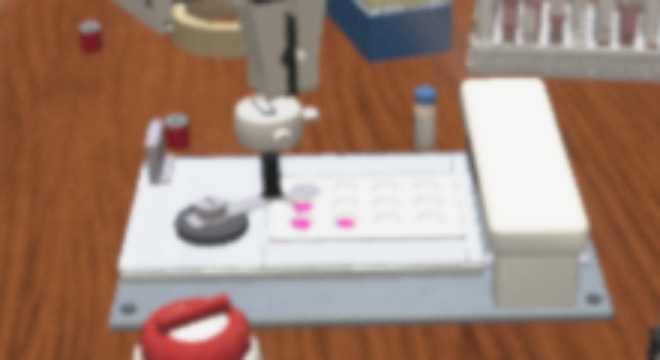

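The picture shows the carriage out, with the tab at (155, 150) and the toe at (305, 190) still on the plate. The knob is within 1 mm of where I predicted. Next I swing the clip back.

Run:
```python
from h import *
p,o=arc(1.03,.026,.05); movel(p,.1); f0=F(6); print(state()["t"],f0)
a=1.08; log=[]
p,o=arc(a,.0155,.05)
while a>.05:
    p,o=arc(a,.0155,.05); movel(p,.05,o)
    f=F(2)-f0; ft=np.dot(f[:2],tang(a)); log.append((round(a,2),round(ft,1),round(f[2],1)))
    if ft>10: print("high");break
    a-=.04
print(log)
p,o=arc(a+.04,.026,.05); movel(p,.08); movel(np.r_[p[:2],.12],.15); 
goto([.45,.38,.25],[180,0,-20]); print(state()["t"])
b=get_image("side");t=get_image("top")
for n,b_ in(("side",b),("top",t)):
  for l in["pull_tab","clip_knob","pivot","plate_center","clip_toe","pocket","timer","tally","vial","cap"]:
    r=landmark_of(b_,l)
    if r: w=W(b_,r[0]["at"]);print(n,l,round(r[0]["p"],2),W2S(w).round(4),w.round(3))
cv2.imwrite('pics/d.png',cv2.cvtColor(cv2.resize(np.vstack([b["image"][150:270,130:350],t["image"][140:280,130:350]]),None,fx=2.2,fy=2.2),cv2.COLOR_RGB2BGR)); print(state()["t"])
```

```text
33.1667 [0.19468193 0.07080001 0.14009365]
[(1.08, np.float64(0.1), np.float64(-0.1)), (1.04, np.float64(1.3), np.float64(0.4)), (1.0, np.float64(2.0), np.float64(1.2)), (0.96, np.float64(2.3), np.float64(1.7)), (0.92, np.float64(2.4), np.float64(1.6)), (0.88, np.float64(2.5), np.float64(2.5)), (0.84, np.float64(2.8), np.float64(2.0)), (0.8, np.float64(2.0), np.float64(1.5)), (0.76, np.float64(1.9), np.float64(1.1)), (0.72, np.float64(2.0), np.float64(1.5)), (0.68, np.float64(1.9), np.float64(1.7)), (0.64, np.float64(2.0), np.float64(1.5)), (0.6, np.float64(2.5), np.float64(0.7)), (0.56, np.float64(1.3), np.float64(0.3)), (0.52, np.float64(0.8), np.float64(-0.5)), (0.48, np.float64(0.5), np.float64(0.2)), (0.44, np.float64(0.5), np.float64(-0.4)), (0.4, np.float64(-0.7), np.float64(-0.5)), (0.36, np.float64(-0.5), np.float64(-0.2)), (0.32, np.float64(0.1), np.float64(-0.3)), (0.28, np.float64(0.2), np.float64(0.2)), (0.24, np.float64(0.3), np.float64(-0.4)), (0.2, np.float64(0.2), np.float64(-0.5)), (0.16, np.float64(0.1), np.float64(-1.1)), (0.12, np.float64(0.3), np.float64(0.2)), 
[... 357 characters left out ...]
51   0.0008] [0.561 0.125 0.024]
side timer 0.97 [-0.1373 -0.1436] [ 0.46  -0.009  0.003]
side tally 0.77 [-0.1046  0.1376] [ 0.522  0.267 -0.001]
side vial 0.72 [-0.0087  0.1187] [0.616 0.237 0.001]
side cap 0.46 [-0.1718  0.1309] [0.455 0.267 0.001]
top pull_tab 0.63 [-0.1741  0.0467] [0.443 0.184 0.032]
top clip_knob 0.6 [-0.1398  0.0114] [0.474 0.145 0.048]
top pivot 0.58 [-0.136  -0.0261] [0.473 0.107 0.034]
top plate_center 0.92 [-0.0484 -0.0011] [0.563 0.123 0.023]
top clip_toe 0.78 [-0.1337  0.0385] [0.483 0.171 0.021]
top timer 0.81 [-0.1374 -0.144 ] [ 0.459 -0.01  -0.003]
top vial 0.57 [-0.0049  0.1183] [ 0.619  0.237 -0.004]
top cap 0.51 [-0.1707  0.127 ] [0.455 0.263 0.001]
43.25
```

View pics/d.png

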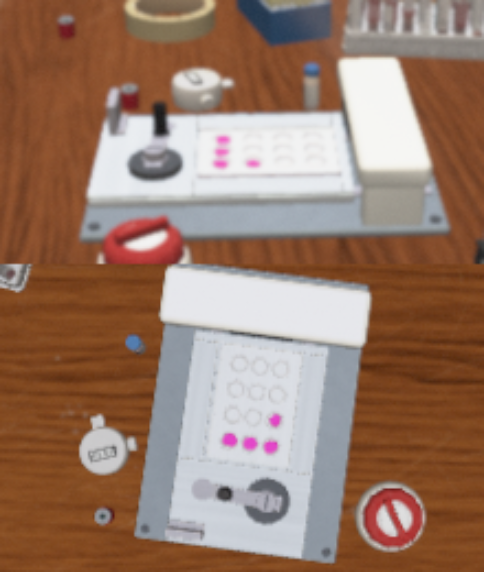

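Both views show the carriage out, the clip lying along the plate's near edge (top view, from (265, 500) to (205, 488)), the plate flat in its pocket and the bystanders in place. I'm handing the job in.

```bash
python3 -c "
from h import *
job_done()"
```

```text
the job is handed in; nothing more can be done
```

The job is done and handed in at about 43 s of the 72 s allowed; no verdict was reported.

- **Clip onto the plate:** I pushed the knob with closed fingers. Climbing the plate's edge took about 4–5 N, and sliding took about 2.4 N. The stop was felt from about 0.99 rad. I held about 6.5 N there, roughly 4 N over the drag, for more than 0.2 s.
- **Carriage:** I drew it by the tab until the end stop was felt as a 9 N step, after about 50 mm of travel. The picture then showed the toe still on the plate.
- **Clip back:** I swung it back with at most 2.8 N, to about 0.05 rad.

**Last checks:** the networks put the tab about 51 mm out from where it started and the plate 2–5 mm from the pocket's middle, which is within their error. In the pictures the plate lies flat and the clip is clear of it. The bystanders read within about 4 mm of where they started; for the tally only the side view gave a final reading.

**Disagreement:** the side camera's first knob reading was wrong, landing on the tally counter, so I used the depth data instead. While drawing the carriage, the force read near zero between steps instead of the 3 N of friction, probably because the carriage coasted ahead of the finger. The end position was still confirmed.

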